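Lift the lopsided sample carrier at its balance point, hold it level over the box

TASK

Pick up the sample carrier by its carrying bar with a light grip, taking the bar where the lopsided load balances so that it comes up level, and bring it over the open transport box. Finish while holding it there: still, level, centred over the box and lined up with its length, its underside a few centimetres above the rim, ready to be lowered straight in. Never let it tip, leave the tubes and the tape riding in the carrier untouched, and do not knock the box or the things standing around.

Things in the scene. Friction and masses are not known exactly. Their poses are not given: they have to be found in the camera images.
- carrier: Open aluminium tray with a carrying bar: 300 mm long (its x), 96 mm wide (y), 3 mm floor, walls 2 mm thick, 25 mm high; 30 mm wide flat uprights at the two short ends carry the lengthwise bar. 240 g empty, centre of mass at x = 0. Origin: centre of the underside, z up. On the table at any yaw. The cold block rides at its +x end, the tape roll at its -x end
- carrier_bar (a point): Middle of the bar's length (NOT the balance point): straight, round, 10 mm thick, 130 mm above the underside, over the tray's middle, free from x = -145 to +145 mm; axes as the carrier. Thin polished tube, friction 0.28: dents above 32 N a finger; 22 to 28 N is enough, but held so lightly some 20 mm or more off balance it turns in the fingers, heavy end down
- cold_block: Aluminium block 90 (x) x 72 x 26 mm with 12 capped tubes, cap tops 86 mm above its underside. Loose on the carrier's floor, 72 to 98 mm from the carrier's middle towards +x, its x axis along the carrier's. 460 g with tubes (up to a fifth off), centre of mass over its origin, the centre of its underside. The balance point lies 28 to 46 mm from its centre towards the carrier's middle
- tape_roll: Roll of masking tape, 76 mm diameter, 24 mm high, 40 g, lying flat on the carrier's floor 75 to 105 mm from its middle towards -x. Origin: centre of the underside
- transport_box: Open insulated box, lid off, fixed on the table: outside 400 (x) x 196 (y) x 140 mm high, walls 25 mm, so the opening is 350 x 146 mm. Origin: centre of the underside, z up. On either side of the robot (the carrier on the other), its length within 25 degrees of the robot's x axis. The carrier may face either way in it
- box_mouth (a point): Centre of the box's opening, level with the rim, 140 mm above the table; axes as the box
- pump_bottle: Bystander: blue hand-rub bottle with white pump, 66 mm diameter, 180 mm high, beyond the work. Origin: centre of the underside. Leave alone
- steel_tray: Bystander: empty steel instrument tray 200 x 120 x 20 mm at the left of the table. Origin: centre of the underside. Leave alone
- sharps_bin: Bystander: red sharps bin with clear lid, 146 x 106 x 190 mm, at the right of the table. Origin: centre of the underside. Leave alone
Not all that is in view belongs to the job. Of the things that look like the cold_block, take the one that is farthest to the robot's left at the start.

How it is judged (in metres and radians):
On the way:
1. the carrier hangs level from the fingers, clear of the table (height (world z) of carrier above 0.03 m and angle between carrier's own z axis and vertical below 0.09 rad and contact force between the fingers and carrier above 5 N), for 0.2 s.
At the end, for the whole second after the job is handed in: Carrier held at its balance point (TCP 12-62 mm from the block's centre, towards the carrier's middle), still, level within 0.08 rad, underside 10-70 mm above the box rim, centred over the opening to 15 mm, length within 0.09 rad of the box's, not touching the box; block and tape flat in their ends (z of carrier in the frame of box_mouth between 0.01 and 0.07 m and horizontal distance between carrier and box_mouth below 0.015 m and angle between the x axis of carrier and the x axis of transport_box, either way round below 0.09 rad and angle between carrier's own z axis and vertical below 0.08 rad and linear speed of carrier below 0.02 m/s and contact force between the fingers and carrier above 5 N and x of the grasp point in the frame of cold_block between -0.062 and -0.012 m and contact force between carrier and transport_box below 0.1 N and z of each of cold_block, tape_roll in the frame of carrier below 0.012 m and x of cold_block in the frame of carrier between 0.062 and 0.108 m and x of tape_roll in the frame of carrier below -0.065 m and distance between tape_roll and carrier below 0.13 m); the arm keeps its last pose, push and grip.
It fails at once if the carrier is squeezed hard enough to dent its bar (over 70 N, both fingers together) (contact force between the fingers and carrier above 70 N).
It fails at once if the carrier tips more than 0.17 rad (10 degrees) (angle between carrier's own z axis and vertical above 0.17 rad).
It fails at once if the robot touches the cold block, its tubes or the tape roll (contact force between any of the arm, the fingers and cold_block above 1 N or contact force between any of the arm, the fingers and tape_roll above 1 N).
It fails at once if the transport box is knocked with the carrier or the robot (contact force between any of carrier, the arm, the fingers and transport_box above 5 N).
It fails at once if a bystander is moved (distance of any of pump_bottle, steel_tray, sharps_bin from where it was at the start of the episode above 0.02 m).
It also fails if it takes over 48 s, if anything falls off the work surface, if the arm or the gripper's body presses on something with over 40 N, if the wrist force passes 120 N, or if a joint passes its speed limit or range.

ROBOT

A 6-joint arm with a two-finger parallel gripper is mounted at the origin on the work surface. World frame = base frame: x ahead of the robot, y to its left, z up, the work surface at z = 0. Lengths are in mm, angles in rad, forces in N, time in s.
With the tool pointing down it reaches from about 275 to 1000 mm from the base axis. Payload 8.4 kg.
Tool frame: the origin (TCP) lies between the finger pads, 19 mm behind the fingertips; this is the grasp point; z points along the fingers, y is the line along which they close (so a half turn about z gives the same grasp; the last joint's range is limited). The gripper opens to 85 mm and grips with 20 to 120 N. Pads are 22 mm wide; open, the fingers measure 114 mm over their backs; the gripper's body (76 mm by 85 mm) begins 54 mm behind the grasp point. The pads swing forward as they close: fully open they stand 13 mm farther back than shut.
Start: joints at [1.213, 0.353, 1.633, -0, 1.155, -0.002], TCP at [217.711, 585.858, 249.981] pointing down, gripper open.
Joint ranges: [-2.63, 2.63], [-0.92, 2.1], [0.06, 2.66], [-1.3, 4.44], [0, 2.69], [-3.02, 3.02]. Speed limits (rad/s): [2.22, 2.22, 2.79, 3.14, 3.14, 3.14].

INTERFACE

Orientations are given as [roll, pitch, yaw] about the fixed x, y, z axes, in that order (R = Rz(yaw) Ry(pitch) Rx(roll)).
In Python, from rig import * gives the robot as it stands.
- The arm moves only by the shell command python3 -m creep 'ROWS' [FORCE]. ROWS is JSON, a list of rows, each an object of numbers: "x", "y", "z": the shift along the tool's x, y, z in mm; "rx", "ry", "rz": the turn, a rotation vector about the tool's x, y, z in rad; "hand": the finger opening in mm, from 0 to 85.4. A call has 1 to 20 rows; each row shifts and turns the commanded pose from where the row before left it, along the tool's axes as they then stand; what a row does not reach is not made up. A row lasts 1/8 s, in which the tool goes at most 62.5 mm and 10.7 degrees, less where a joint would pass 70% of its speed; a pose out of reach is approached as far as the arm can. A call with a gripper value outside its range is refused whole. The fingers move at their own pace and stop on an object; FORCE is the grip in N (left out, the last holds). Time passes only in rows, so rows that do not move let the fingers close. It gives the time, the measured TCP pose, the force, the opening and the grip force at its end, in the units of the state.
- sense(): the state, without advancing time (a new reading comes with each control period).
- grab_frame(name): name is "scene" or "top"; returns the picture (420x560x3 uint8, red, green, blue); there is no depth.
- get_calibration(name): a dict with "K" (3x3 intrinsics, pixels), "R" (3x3) and "t" (3): a world point X has camera coordinates R X + t. Camera axes: x right, y down, z forward; pixel columns grow to the right and rows downward; lengths in mm; the calibration is good to about 2 mm. A picture is of the moment at which its call begins. get_calibration takes no time and is no camera call.
- sign_off(): hands the job in; it is judged then, once.
The state is a dict: "clock": time; "qpos": joint angles; "qvel": joint speeds; "joint_efforts": joint torques, N m; "eef_pos": TCP position; "tcp_rot": TCP orientation; "contact_force": force on the tool from outside, world axes, zero at the start; "wrist_torque": the same for the moment, N m; "opening": opening from 0.0 (shut) to 1.0 (fully open); "grasp_force": force on a finger pad.
Only numpy, scipy, OpenCV 4.12 (cv2) and the standard library are available. Lean on these libraries where they do the work, as an engineer would, in place of code of your own. Each camera call takes 0.05 s, during which the arm holds its last target. There are 200 camera calls.

## Working session

There is one attempt and no reset: what is moved stays moved. The work goes in short steps, Python scripts to look and compute and a shell command to move; the robot and the scene stay as the last step left them, time stands still between calls to the robot, and variables do not carry over. Pictures are saved under pics/ and viewed, at most 10 in all, crops included, and the job is handed in when it is done.

```bash
mkdir -p pics; python3 - <<'E'
from rig import *
import cv2,numpy as np
for n in("scene","top"):
    im=grab_frame(n);cv2.imwrite(f"pics/{n}0.png",im[:,:,::-1]);c=get_calibration(n)
    print(n,np.round(c["K"],1).tolist(),np.round(c["R"],4).tolist(),np.round(c["t"],1).tolist())
print(sense())
E
```

```text
scene [[400.4, 0.0, 280.4], [0.0, 400.4, 207.9], [0.0, 0.0, 1.0]] [[-0.2069, 0.9783, 0.0058], [0.7024, 0.1526, -0.6953], [-0.6811, -0.1398, -0.7187]] [90.0, -338.7, 1705.0]
top [[438.6, 0.0, 279.5], [0.0, 438.6, 209.2], [0.0, 0.0, 1.0]] [[-0.0221, -0.9996, -0.0148], [-0.9919, 0.0238, -0.1248], [0.1251, 0.0119, -0.9921]] [36.2, 567.7, 1781.4]
{'clock': 0.1, 'qpos': array([ 1.21259982e+00,  3.53592779e-01,  1.63403291e+00, -2.13346637e-05,
        1.15522001e+00, -2.39487265e-03]), 'qvel': array([ 1.17362099e-03, -8.06767466e-05, -2.06058934e-03,  1.33705930e-03,
       -7.39546891e-05,  5.98412741e-04]), 'joint_efforts': array([-9.67639317e-04, -6.06356406e+01, -3.42819321e+01,  6.06723597e-05,
        3.94670205e-03,  8.59360583e-09]), 'eef_pos': array([217.5778661 , 585.48299538, 249.33956335]), 'tcp_rot': array([-3.14033957e+00,  1.65069995e-05,  2.78579966e+00]), 'contact_force': array([0.41371814, 0.03801774, 0.1554859 ]), 'wrist_torque': array([-0.01944692, -0.02046482,  0.03759338]), 'grasp_force': 0.0, 'opening': 0.999777821590737}
```

View pics/scene0.png

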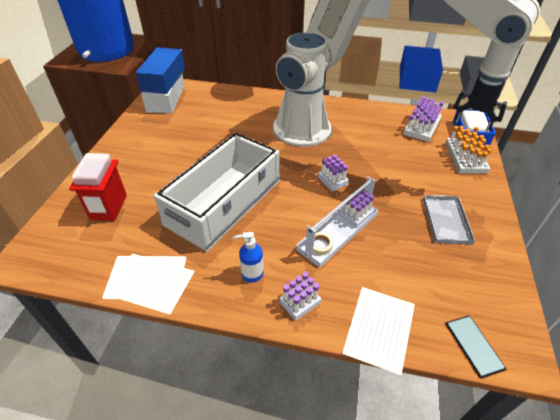

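View pics/top0.png

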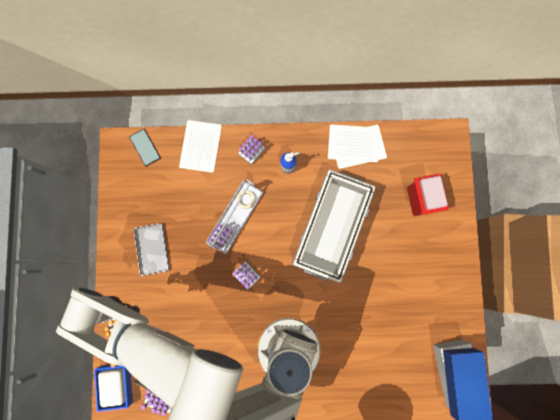

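Scene view: the carrier lies at about (340,225), with the block at its near-robot end (358,205) and the tape at (320,242). The box is at (222,190), the bottle at (251,258), the steel tray at (448,218) and the sharps bin at (100,188). Top view: carrier (236,215), block (222,236), tape (247,198), box (336,225).

Candidates that could be taken for the block, in scene pixels:
- rack in the carrier (358,205)
- loose purple racks (335,170), (300,295) and (423,118)
- orange rack (470,150)

The block described rides in the carrier, opposite the tape, so it's the one at (358,205). I'll check that in a close crop.

```bash
cat > h.py <<'E'
from rig import *
import cv2,numpy as np
def ray(n,uv,z):
    c=get_calibration(n);K,R,t=map(np.array,(c["K"],c["R"],c["t"]))
    o=-R.T@t;d=R.T@np.linalg.inv(K)@np.array([uv[0],uv[1],1.]);return o+d*(z-o[2])/d[2]
def proj(n,X):
    c=get_calibration(n);p=np.array(c["K"])@(np.array(c["R"])@np.array(X)+c["t"]);return p[:2]/p[2]
E
python3 - <<'E'
from h import *
a=cv2.imread("pics/top0.png")[165:265,190:290];b=cv2.imread("pics/scene0.png")[165:265,290:390]
f=lambda x:cv2.resize(x,(400,400),interpolation=cv2.INTER_CUBIC)
t=cv2.resize(cv2.imread("pics/top0.png")[160:290,280:400],None,fx=3,fy=3)
cv2.imwrite("pics/crop1.png",np.hstack([f(a),f(b)]))
cv2.imwrite("pics/box1.png",t)
for n in("top","scene"):
    im=cv2.imread(f"pics/{n}0.png");h=cv2.cvtColor(im,cv2.COLOR_BGR2HSV)
    m=cv2.inRange(h,(125,60,50),(155,255,255));m=cv2.morphologyEx(m,cv2.MORPH_CLOSE,np.ones((7,7)))
    N,_,st,ce=cv2.connectedComponentsWithStats(m)
    for i in range(1,N):
        if st[i,4]>60: print(n,st[i],ce[i].round(1),ray(n,ce[i],86).round(0))
E
```

```text
top [240 136  22  22 230] [250.3 146.4] [825. 137.  86.]
top [209 224  22  23 247] [219.8 235. ] [464. 264.  86.]
top [234 264  23  24 252] [244.9 275.8] [300. 165.  86.]
top [142 391  25  24 283] [155.1 404.1] [-178.  516.   86.]
scene [410  96  34  28 563] [426.5 110.2] [-115.  499.   86.]
scene [323 155  25  20 292] [334.6 164.3] [313. 168.  86.]
scene [346 190  28  21 308] [360.6 199.9] [472. 270.  86.]
scene [284 272  35  32 598] [300.6 287.3] [835. 139.  86.]
```

View pics/crop1.png

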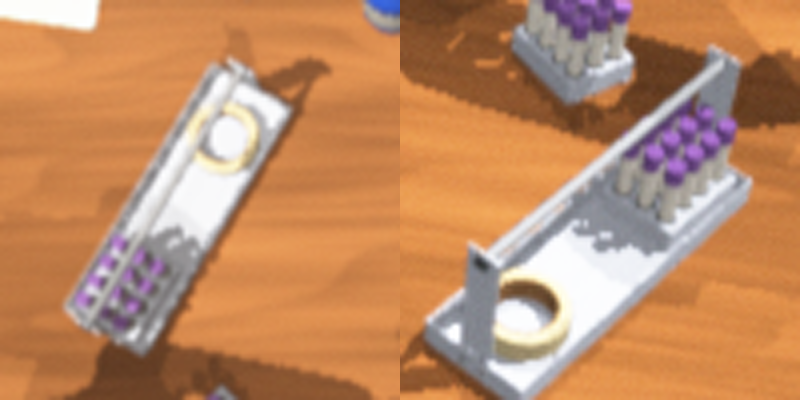

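View pics/box1.png

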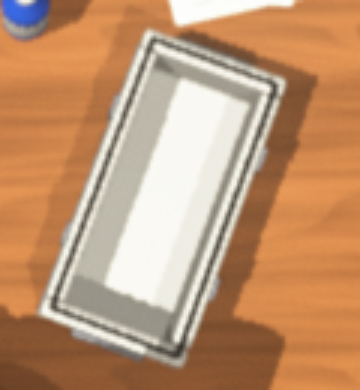

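The crop shows one carrier only. The block with 12 purple tubes sits at its lower-left end in the top view, the tape at the other end, and the bar above runs from top-view pixel (249,181) to (214,245). The box rim corners in top-view pixels are about (329,170), (375,187), (342,282) and (293,265).

```bash
python3 - <<'E'
from h import *
def rep(name,P):
    P=np.array(P)[:,:2];c=P.mean(0);e=[np.linalg.norm(P[i]-P[(i+1)%4]) for i in range(4)]
    d=(P[0]+P[1]-P[2]-P[3])/2; print(name,c.round(1),np.round(e),"yaw",round(float(np.arctan2(d[1],d[0])),3),P.round().tolist())
rep("tray",[ray("top",(190+u/4,165+v/4),25) for u,v in((215,63),(295,103),(142,352),(67,305))])
rep("box",[ray("top",(280+u/3,160+v/3),140) for u,v in((148,30),(286,80),(186,365),(40,315))])
# tray corners in scene (near-left, bottom, right) z=25
print("scene tray",[ray("scene",(290+u/4,165+v/4),25).round(0)[:2].tolist() for u,v in((26,322),(125,392),(350,180))])
for n,A,B in(("top",(248.75,181.5),(213.75,244.5)),("scene",(310.5,229.5),(370.5,180))):
    a,b=ray(n,A,132),ray(n,B,132);print("bar",n,a.round(),b.round(),np.linalg.norm(a-b).round(),((a+b)/2).round(1),np.arctan2(*(a-b)[1::-1]).round(3))
# tri caps
# block caps
for n,uv in(("top",(219.8,235)),("scene",(360.6,199.9))): print(n,ray(n,uv,84).round(1))
E
```

```text
tray [545.1 208.9] [ 95. 303.  92. 296.] yaw -0.561 [[694.0, 171.0], [649.0, 87.0], [393.0, 250.0], [443.0, 327.0]]
box [ 487.7 -192.6] [191. 392. 196. 398.] yaw -0.384 [[706.0, -178.0], [635.0, -355.0], [271.0, -211.0], [338.0, -27.0]]
scene tray [[651.0, 96.0], [700.0, 180.0], [445.0, 334.0]]
bar top [670. 141. 132.] [424. 281. 132.] 283.0 [547. 211. 132.] -0.517
bar scene [671. 136. 132.] [423. 291. 132.] 293.0 [546.5 213.9 132. ] -0.559
top [463.9 264.2  84. ]
scene [470.1 270.4  84. ]
```

```bash
python3 -m creep '[{"x":-16,"y":-9},{"x":-32,"y":-19},{"x":-35,"y":-21},{"x":-35,"y":-21},{"x":-35,"y":-21},{"x":-35,"y":-21},{"x":-35,"y":-20},{"x":-35,"y":-20},{"x":-35,"y":-20},{"x":-35,"y":-20},{"x":-32,"y":-19},{"x":-25,"y":-15},{"rz":0.05},{"rz":0.05},{"rz":0.05},{"rz":0.046},{},{}]' 25
python3 - <<'E'
from h import *
im=[grab_frame(n)[:,:,::-1] for n in("scene","top")]
cv2.imwrite("pics/s1.png",im[0]);cv2.imwrite("pics/t1.png",im[1])
f=lambda x:cv2.resize(x,(400,480),interpolation=cv2.INTER_CUBIC)
cv2.imwrite("pics/c2.png",np.hstack([f(im[0][145:265,290:390]),f(im[1][165:285,190:290])]))
s=sense();print(s["eef_pos"],s["tcp_rot"],s["qpos"])
E
```

```text
[217.61229454 585.61425385 249.52412889] [-3.14073307e+00 -1.64907905e-05  2.78580531e+00] [ 1.21260427e+00  3.53436032e-01  1.63383043e+00  1.57658165e-05
  1.15518582e+00 -2.41109819e-03]schema error: expected keys x, y, z, rx, ry, rz, hand
```

View pics/c2.png

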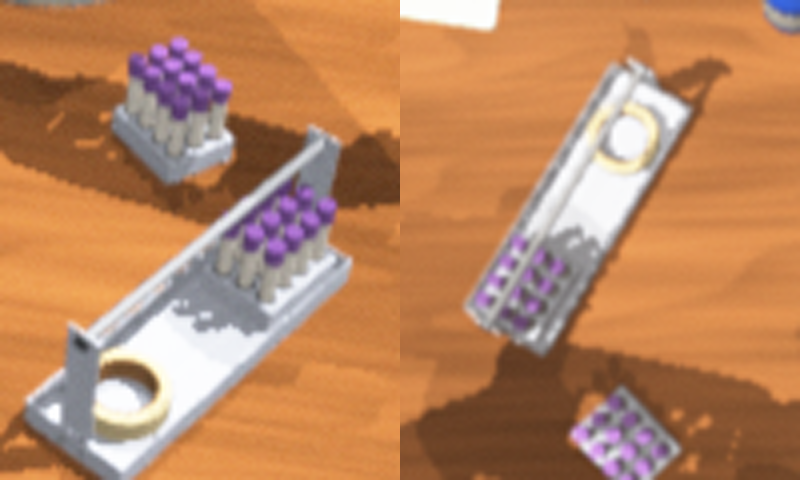

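The move was refused because empty rows aren't allowed, so the arm hasn't moved. The picture confirms the carrier is as before.

```bash
python3 -m creep '[{"x":-16,"y":-9},{"x":-32,"y":-19},{"x":-35,"y":-21},{"x":-35,"y":-21},{"x":-35,"y":-21},{"x":-35,"y":-21},{"x":-35,"y":-20},{"x":-35,"y":-20},{"x":-35,"y":-20},{"x":-35,"y":-20},{"x":-32,"y":-19},{"x":-25,"y":-15},{"rz":0.05},{"rz":0.05},{"rz":0.05},{"rz":0.046},{"z":0},{"z":0}]' 25
python3 - <<'E'
from h import *
im=[grab_frame(n)[:,:,::-1] for n in("scene","top")]
cv2.imwrite("pics/s1.png",im[0]);cv2.imwrite("pics/t1.png",im[1])
f=lambda x:cv2.resize(x,(400,480),interpolation=cv2.INTER_CUBIC)
cv2.imwrite("pics/c3.png",np.hstack([f(im[0][145:265,290:390]),f(im[1][165:285,190:290])]))
s=sense();print(s["eef_pos"],s["tcp_rot"],s["qpos"])
E
```

```text
[217.65798658 585.71390123 249.73007455] [-3.14108649e+00  8.00390314e-06  2.78580843e+00] [ 1.21260395e+00  3.53240378e-01  1.63363497e+00 -1.00808240e-05
  1.15522344e+00 -2.40408127e-03]schema error: expected keys x, y, z, rx, ry, rz, hand
```

View pics/c3.png

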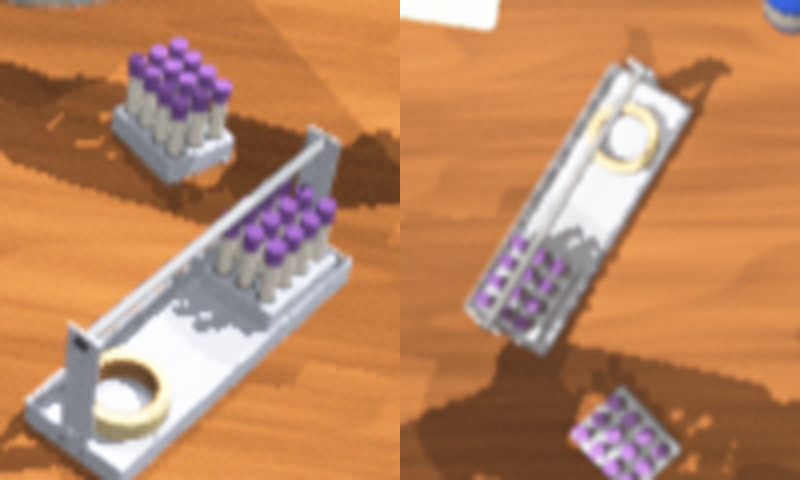

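Still nothing moved, and the view is unchanged: every row needs all seven keys.

```bash
python3 -m creep '[{"x":-20,"y":-12,"z":0,"rx":0,"ry":0,"rz":0,"hand":85},{"x":-42,"y":-25,"z":0,"rx":0,"ry":0,"rz":0,"hand":85},{"x":-42,"y":-25,"z":0,"rx":0,"ry":0,"rz":0,"hand":85},{"x":-42,"y":-25,"z":0,"rx":0,"ry":0,"rz":0,"hand":85},{"x":-42,"y":-25,"z":0,"rx":0,"ry":0,"rz":0,"hand":85},{"x":-42,"y":-25,"z":0,"rx":0,"ry":0,"rz":0,"hand":85},{"x":-42,"y":-25,"z":0,"rx":0,"ry":0,"rz":0,"hand":85},{"x":-42,"y":-25,"z":0,"rx":0,"ry":0,"rz":0,"hand":85},{"x":-42,"y":-25,"z":0,"rx":0,"ry":0,"rz":0,"hand":85},{"x":-29,"y":-14,"z":0,"rx":0,"ry":0,"rz":0,"hand":85},{"x":0,"y":0,"z":0,"rx":0,"ry":0,"rz":0.1,"hand":85},{"x":0,"y":0,"z":0,"rx":0,"ry":0,"rz":0.096,"hand":85},{"x":0,"y":0,"z":0,"rx":0,"ry":0,"rz":0,"hand":85},{"x":0,"y":0,"z":0,"rx":0,"ry":0,"rz":0,"hand":85}]' 25
python3 - <<'E'
from h import *
im=[grab_frame(n)[:,:,::-1] for n in("scene","top")]
cv2.imwrite("pics/s1.png",im[0]);cv2.imwrite("pics/t1.png",im[1])
f=lambda x:cv2.resize(x,(400,480),interpolation=cv2.INTER_CUBIC)
cv2.imwrite("pics/c4.png",np.hstack([f(im[0][145:265,290:390]),f(im[1][165:285,190:290])]))
s=sense();print(s["clock"],s["eef_pos"],s["tcp_rot"],s["qpos"])
E
```

```text
clock: 2.05
eef_pos: [499.8, 239.4, 250.0]
tcp_rot: [-3.141, 0.0, 2.592]
contact_force: [-0.1, -0.1, -0.6]
opening: 0.999
grasp_force: 0.0
2.15 [499.76648372 239.72073308 250.03220324] [-3.14155690e+00  6.89366735e-05  2.59127300e+00] [ 4.44587053e-01  2.43505501e-01  1.78596153e+00 -8.61959432e-05
  1.11211807e+00 -5.75851450e-01]
```

```bash
python3 -m creep '[{"x":0,"y":0,"z":25,"rx":0,"ry":0,"rz":0,"hand":85},{"x":0,"y":0,"z":30,"rx":0,"ry":0,"rz":0,"hand":85},{"x":0,"y":0,"z":25,"rx":0,"ry":0,"rz":0,"hand":85},{"x":0,"y":0,"z":15,"rx":0,"ry":0,"rz":0,"hand":85},{"x":0,"y":0,"z":0,"rx":0,"ry":0,"rz":0,"hand":85}]' 25
python3 - <<'E'
from h import *
im=grab_frame("scene")[:,:,::-1]
cv2.imwrite("pics/s2.png",im)
cv2.imwrite("pics/c5.png",cv2.resize(im[105:265,275:435],(600,600),interpolation=cv2.INTER_CUBIC))
E
```

```text
clock: 2.78
eef_pos: [499.4, 239.7, 154.2]
tcp_rot: [-3.14, -0.001, 2.59]
contact_force: [-0.0, -0.5, -0.8]
opening: 0.999
grasp_force: 0.0
```

View pics/c5.png

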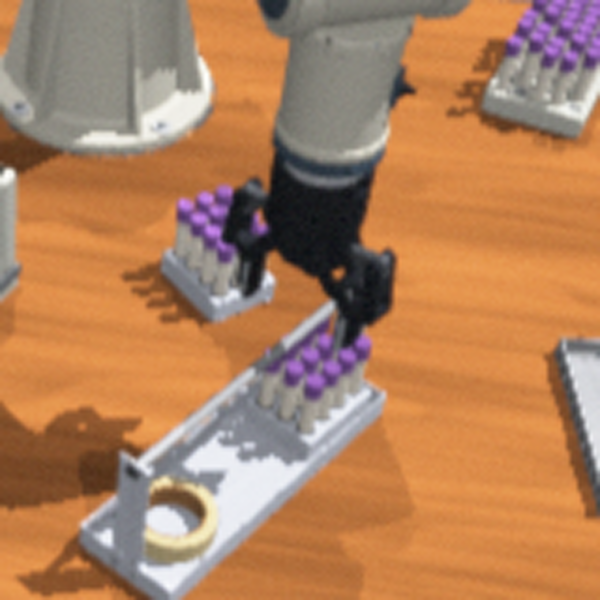

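The open fingers straddle the bar, with tips at crop pixels (250,290) and (345,340). The bar runs between them from (135,465). I'll check the grip point along the bar by projection.

```bash
python3 - <<'E'
from h import *
p=lambda X:((proj("scene",X)-[275,105])*3.75).round(0)
T=np.array([499.4,239.7,0]);y=np.array([.524,.852,0]);x=np.array([-.852,.524,0])
print("tcp foot z130",p(T+[0,0,130]),"tips",p(T+42*y+[0,0,148]),p(T-42*y+[0,0,148]))
C=np.array([546,212,0])
for k in(-145,0,54,95,145):print(k,p(C+k*x+[0,0,130]))
print("caps top z89 for d=",[(d,proj("scene",C+d*x+[0,0,85]).round(1)) for d in(80,88,95)],"seen 360.6,199.9")
print("top",[(d,proj("top",C+d*x+[0,0,85]).round(1)) for d in(80,88,95)],"seen 219.8,235")
# tray-corner yaw/centre again from bottom scene edge
im=cv2.imread("pics/scene0.png");h=cv2.cvtColor(im,cv2.COLOR_BGR2HSV)
m=cv2.inRange(h,(125,60,50),(155,255,255))[185:215,340:380]
q=np.argwhere(m)[:,::-1]+[340,185];print("caps minmax",q.min(0),q.max(0))
E
```

```text
tcp foot z130 [289. 335.] tips [335. 344.] [251. 295.]
-145 [133. 468.]
0 [250. 369.]
54 [290. 336.]
95 [319. 311.]
145 [354. 282.]
caps top z89 for d= [(80, array([355.3, 200.6])), (88, array([356.8, 199.3])), (95, array([358.1, 198.2]))] seen 360.6,199.9
top [(80, array([222.3, 231.5])), (88, array([221.3, 233.2])), (95, array([220.4, 234.7]))] seen 219.8,235
caps minmax [346 190] [373 210]
```

The projection agrees: the grip is at x≈+54 mm on the carrier, about 41 mm from the block's centre. Now I'll go down and close.

```bash
python3 -m creep '[{"x":0,"y":0,"z":12,"rx":0,"ry":0,"rz":0,"hand":60},{"x":0,"y":0,"z":11,"rx":0,"ry":0,"rz":0,"hand":40},{"x":0,"y":0,"z":0,"rx":0,"ry":0,"rz":0,"hand":30},{"x":0,"y":0,"z":0,"rx":0,"ry":0,"rz":0,"hand":22},{"x":0,"y":0,"z":0,"rx":0,"ry":0,"rz":0,"hand":18},{"x":0,"y":0,"z":0,"rx":0,"ry":0,"rz":0,"hand":14},{"x":0,"y":0,"z":0,"rx":0,"ry":0,"rz":0,"hand":11},{"x":0,"y":0,"z":0,"rx":0,"ry":0,"rz":0,"hand":9},{"x":0,"y":0,"z":0,"rx":0,"ry":0,"rz":0,"hand":6},{"x":0,"y":0,"z":0,"rx":0,"ry":0,"rz":0,"hand":2},{"x":0,"y":0,"z":0,"rx":0,"ry":0,"rz":0,"hand":0},{"x":0,"y":0,"z":0,"rx":0,"ry":0,"rz":0,"hand":0},{"x":0,"y":0,"z":0,"rx":0,"ry":0,"rz":0,"hand":0}]' 25; python3 -c "
from rig import *
print(sense()['wrist_torque'])"
```

```text
clock: 4.45
eef_pos: [500.4, 240.4, 132.5]
tcp_rot: [3.14, 0.001, 2.59]
contact_force: [1.2, 5.0, 6.0]
opening: 0.105
grasp_force: 24.6
[ 0.82232624 -0.18252503 -0.01578584]
```

```bash
python3 -m creep '[{"x":0,"y":1,"z":-1,"rx":0,"ry":0,"rz":0,"hand":0},{"x":0,"y":1,"z":-1,"rx":0,"ry":0,"rz":0,"hand":0},{"x":0,"y":0,"z":-1,"rx":0,"ry":0,"rz":0,"hand":0},{"x":0,"y":0,"z":-1,"rx":0,"ry":0,"rz":0,"hand":0},{"x":0,"y":0,"z":-2,"rx":0,"ry":0,"rz":0,"hand":0},{"x":0,"y":0,"z":0,"rx":0,"ry":0,"rz":0,"hand":0},{"x":0,"y":0,"z":0,"rx":0,"ry":0,"rz":0,"hand":0}]' 25; python3 -c "
from h import *
s=sense();print(s['wrist_torque'],s['tcp_rot'])
im=grab_frame('scene')[:,:,::-1];cv2.imwrite('pics/s3.png',im)"
```

```text
clock: 5.32
eef_pos: [500.9, 241.6, 138.0]
tcp_rot: [3.142, 0.0, 2.59]
contact_force: [0.0, -0.3, -7.9]
opening: 0.104
grasp_force: 24.2
[ 0.01554023 -0.02065818 -0.02153061] [3.14158336e+00 5.90654700e-05 2.58978343e+00]
```

The full weight (about 7.3 N) hangs with a residual moment of only about 0.03 Nm, so it's balanced within a few mm. Lifting on.

```bash
python3 -m creep '[{"x":0,"y":0,"z":-4,"rx":0,"ry":0,"rz":0,"hand":0},{"x":0,"y":0,"z":-8,"rx":0,"ry":0,"rz":0,"hand":0},{"x":0,"y":0,"z":-12,"rx":0,"ry":0,"rz":0,"hand":0},{"x":0,"y":0,"z":-16,"rx":0,"ry":0,"rz":0,"hand":0},{"x":0,"y":0,"z":-18,"rx":0,"ry":0,"rz":0,"hand":0},{"x":0,"y":0,"z":-18,"rx":0,"ry":0,"rz":0,"hand":0},{"x":0,"y":0,"z":-18,"rx":0,"ry":0,"rz":0,"hand":0},{"x":0,"y":0,"z":-18,"rx":0,"ry":0,"rz":0,"hand":0},{"x":0,"y":0,"z":-18,"rx":0,"ry":0,"rz":0,"hand":0},{"x":0,"y":0,"z":-18,"rx":0,"ry":0,"rz":0,"hand":0},{"x":0,"y":0,"z":-18,"rx":0,"ry":0,"rz":0,"hand":0},{"x":0,"y":0,"z":-16,"rx":0,"ry":0,"rz":0,"hand":0},{"x":0,"y":0,"z":-12,"rx":0,"ry":0,"rz":0,"hand":0},{"x":0,"y":0,"z":-8,"rx":0,"ry":0,"rz":0,"hand":0},{"x":0,"y":0,"z":-4,"rx":0,"ry":0,"rz":0,"hand":0},{"x":0,"y":0,"z":0,"rx":0,"ry":0,"rz":0,"hand":0},{"x":0,"y":0,"z":0,"rx":0,"ry":0,"rz":0,"hand":0}]' 25; python3 -c "
from h import *
s=sense();print(s['wrist_torque'],s['tcp_rot'])
im=grab_frame('scene')[:,:,::-1];cv2.imwrite('pics/s4.png',im)
cv2.imwrite('pics/c6.png',cv2.resize(im[60:260,270:470],(600,600),interpolation=cv2.INTER_CUBIC))"
```

```text
clock: 7.5
eef_pos: [500.7, 241.5, 343.4]
tcp_rot: [-3.141, -0.001, 2.59]
contact_force: [-0.4, -0.5, -7.4]
opening: 0.103
grasp_force: 24.3
[-0.0312075   0.02540606  0.01235078] [-3.14078655e+00 -5.01876895e-04  2.58978997e+00]
```

View pics/c6.png

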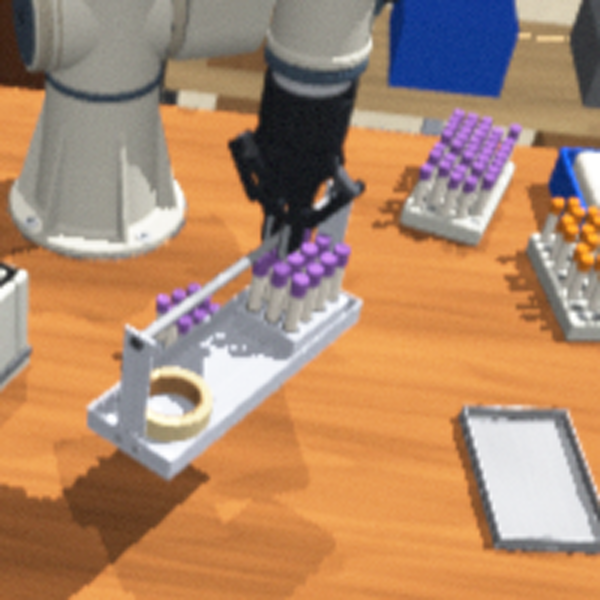

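The carrier hangs visibly level. The tray rim corners are at crop pixels (90,408), (168,464) and (360,300), and the tape and block are in place. Now a check of the levelness and the grip position, plus the transfer plan.

```bash
python3 - <<'E'
from h import *
x=np.array([np.cos(2.59),np.sin(2.59),0]);y=np.array([-x[1],x[0],0])
p=lambda X:((proj("scene",X)-[270,60])*3).round(0)
T=np.array([500.7,241.5,0])
for g in(46,54,62):
  C=T-g*x;print(g,[p(C+a*x+b*y+[0,0,236]).tolist() for a,b in((-150,48),(-150,-48),(150,-48),(150,48))],"upright",p(C-148*x+[0,0,343-132+135]))
q=[ray("scene",(270+u/3,60+v/3),236) for u,v in((90,408),(168,464),(360,300))]
print(np.round(q,0)[:,:2].tolist(),[np.linalg.norm(q[0]-q[1]).round(),np.linalg.norm(q[1]-q[2]).round()],"ctr",((q[0]+q[2])/2).round(1), "yaw",np.arctan2(*(q[2]-q[1])[1::-1]))
# pump bottle & box refined: scene view rim corners via blob
print("bottle",ray("top",(289,160),180).round(),ray("scene",(246,238),180).round())
im=cv2.imread("pics/scene0.png");cv2.imwrite("pics/box2.png",cv2.resize(im[125:255,150:290],(700,650),interpolation=cv2.INTER_CUBIC)[:600])
E
```

```text
46 [[91.0, 403.0], [174.0, 457.0], [365.0, 298.0], [285.0, 257.0]] upright [142. 333.]
54 [[85.0, 408.0], [168.0, 461.0], [360.0, 302.0], [280.0, 260.0]] upright [136. 338.]
62 [[79.0, 412.0], [163.0, 466.0], [356.0, 306.0], [276.0, 264.0]] upright [130. 343.]
[[649.0, 98.0], [703.0, 175.0], [441.0, 333.0]] [np.float64(94.0), np.float64(305.0)] ctr [545.1 215.2 236. ] yaw 2.6005273865664615
bottle [741. -20. 180.] [777. -21. 180.]
```

View pics/box2.png

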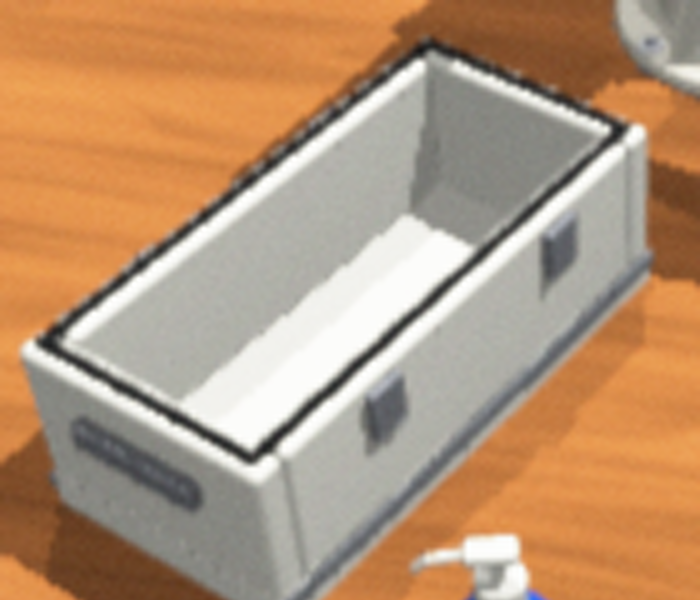

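The box rim's black gasket corners in scene crop pixels are (430,45), (630,127), (255,455) and (45,340). In the top crop they are (150,42), (277,88), (180,352) and (55,305).

```bash
python3 - <<'E'
from h import *
A=[(430,45),(630,127),(255,455),(45,340)];B=[(150,42),(277,88),(180,352),(55,305)]
S=[ray("scene",(150+u/5,125+v/5),140)[:2] for u,v in A];T=[ray("top",(280+u/3,160+v/3),140)[:2] for u,v in B]
for n,P in(("scene",S),("top",T)):
    P=np.array(P);(c,sz,a)=cv2.minAreaRect(P.astype(np.float32))
    d=(P[3]+P[2]-P[0]-P[1]) if n=="scene" else P[0]+P[1]-P[2]-P[3]
    print(n,P.round().tolist(),"mean",P.mean(0).round(1),np.round(sz),"yaw",np.arctan2(d[1],d[0]).round(3))
for c,yaw in(((488,-192),-.384),((np.mean(S,0)+np.mean(T,0))/2,-.384)):
    psi=yaw+np.pi; t=np.array(c)+52.5*np.array([np.cos(psi),np.sin(psi)]);print("TCP target",t.round(1),psi)
E
```

```text
scene [[286.0, -195.0], [348.0, -35.0], [694.0, -181.0], [630.0, -339.0]] mean [ 489.2 -187.3] [172. 377.] yaw -0.397
top [[690.0, -180.0], [625.0, -343.0], [288.0, -204.0], [350.0, -46.0]] mean [ 488.3 -193.2] [176. 365.] yaw -0.384
TCP target [ 439.3 -172.3] 2.757592653589793
TCP target [ 440.1 -170.6] 2.757592653589793
```

Target: TCP ≈ (440,-171), yaw 2.75. The transfer starts at the current height, with the underside about 70 mm above the rim.

```bash
python3 -m creep '[{"x":-1.6,"y":-3.7,"z":0,"rx":0,"ry":0,"rz":0,"hand":0},{"x":-3.6,"y":-8.3,"z":0,"rx":0,"ry":0,"rz":0,"hand":0},{"x":-5.5,"y":-12.9,"z":0,"rx":0,"ry":0,"rz":0,"hand":0},{"x":-7.5,"y":-17.5,"z":0,"rx":0,"ry":0,"rz":0,"hand":0},{"x":-8,"y":-18.6,"z":0,"rx":0,"ry":0,"rz":0,"hand":0},{"x":-8,"y":-18.6,"z":0,"rx":0,"ry":0,"rz":0,"hand":0},{"x":-8,"y":-18.6,"z":0,"rx":0,"ry":0,"rz":0,"hand":0},{"x":-8,"y":-18.6,"z":0,"rx":0,"ry":0,"rz":0,"hand":0},{"x":-8,"y":-18.6,"z":0,"rx":0,"ry":0,"rz":0,"hand":0},{"x":-8,"y":-18.6,"z":0,"rx":0,"ry":0,"rz":0,"hand":0},{"x":-8,"y":-18.6,"z":0,"rx":0,"ry":0,"rz":0,"hand":0},{"x":-8,"y":-18.6,"z":0,"rx":0,"ry":0,"rz":0,"hand":0},{"x":-7.5,"y":-17.5,"z":0,"rx":0,"ry":0,"rz":0,"hand":0},{"x":-5.5,"y":-12.9,"z":0,"rx":0,"ry":0,"rz":0,"hand":0},{"x":-3.6,"y":-8.3,"z":0,"rx":0,"ry":0,"rz":0,"hand":0},{"x":-1.6,"y":-3.7,"z":0,"rx":0,"ry":0,"rz":0,"hand":0},{"x":0,"y":0,"z":0,"rx":0,"ry":0,"rz":0,"hand":0}]' 25
```

```text
clock: 9.68
eef_pos: [464.0, -9.9, 344.0]
tcp_rot: [3.141, -0.0, 2.59]
contact_force: [-0.1, -0.0, -7.8]
opening: 0.102
grasp_force: 24.3
```

```bash
python3 -m creep '[{"x":-1.6,"y":-3.7,"z":0,"rx":0,"ry":0,"rz":0,"hand":0},{"x":-3.6,"y":-8.3,"z":0,"rx":0,"ry":0,"rz":0,"hand":0},{"x":-5.5,"y":-12.9,"z":0,"rx":0,"ry":0,"rz":0,"hand":0},{"x":-6.9,"y":-16.2,"z":0,"rx":0,"ry":0,"rz":0,"hand":0},{"x":-7.5,"y":-17.5,"z":0,"rx":0,"ry":0,"rz":0,"hand":0},{"x":-7.5,"y":-17.5,"z":0,"rx":0,"ry":0,"rz":0,"hand":0},{"x":-6.9,"y":-16.2,"z":0,"rx":0,"ry":0,"rz":0,"hand":0},{"x":-6.9,"y":-16.2,"z":0,"rx":0,"ry":0,"rz":0,"hand":0},{"x":-6.9,"y":-16.2,"z":0,"rx":0,"ry":0,"rz":0,"hand":0},{"x":-5.5,"y":-12.9,"z":0,"rx":0,"ry":0,"rz":0,"hand":0},{"x":-3.6,"y":-8.3,"z":0,"rx":0,"ry":0,"rz":0,"hand":0},{"x":-1.6,"y":-3.7,"z":0,"rx":0,"ry":0,"rz":0,"hand":0},{"x":0,"y":0,"z":0,"rx":0,"ry":0,"rz":-0.02,"hand":0},{"x":0,"y":0,"z":0,"rx":0,"ry":0,"rz":-0.04,"hand":0},{"x":0,"y":0,"z":0,"rx":0,"ry":0,"rz":-0.04,"hand":0},{"x":0,"y":0,"z":0,"rx":0,"ry":0,"rz":-0.04,"hand":0},{"x":0,"y":0,"z":0,"rx":0,"ry":0,"rz":-0.02,"hand":0},{"x":0,"y":0,"z":0,"rx":0,"ry":0,"rz":0,"hand":0}]' 25
```

```text
clock: 11.92
eef_pos: [440.1, -170.6, 344.0]
tcp_rot: [3.141, 0.0, 2.75]
contact_force: [-0.7, -0.8, -7.1]
opening: 0.104
grasp_force: 24.4
```

```bash
python3 -m creep '[{"x":0,"y":0,"z":3,"rx":0,"ry":0,"rz":0,"hand":0},{"x":0,"y":0,"z":6,"rx":0,"ry":0,"rz":0,"hand":0},{"x":0,"y":0,"z":7,"rx":0,"ry":0,"rz":0,"hand":0},{"x":0,"y":0,"z":7,"rx":0,"ry":0,"rz":0,"hand":0},{"x":0,"y":0,"z":6,"rx":0,"ry":0,"rz":0,"hand":0},{"x":0,"y":0,"z":3,"rx":0,"ry":0,"rz":0,"hand":0},{"x":0,"y":0,"z":0,"rx":0,"ry":0,"rz":0,"hand":0},{"x":0,"y":0,"z":0,"rx":0,"ry":0,"rz":0,"hand":0}]' 25
python3 - <<'E'
from h import *
im=[grab_frame(n)[:,:,::-1] for n in("scene","top")]
cv2.imwrite("pics/s5.png",im[0]);cv2.imwrite("pics/t5.png",im[1])
f=lambda x:cv2.resize(x,(400,440),interpolation=cv2.INTER_CUBIC)
cv2.imwrite("pics/c7.png",np.hstack([f(im[0][85:250,150:300]),f(im[1][150:304,270:410])]))
s=sense();print(s["wrist_torque"],s["qpos"],s["eef_pos"],s["tcp_rot"])
E
```

```text
clock: 12.92
eef_pos: [440.2, -171.0, 312.2]
tcp_rot: [3.142, 0.0, 2.75]
contact_force: [0.4, -0.2, -7.2]
opening: 0.106
grasp_force: 24.4
[-0.01429471 -0.05263234  0.00087434] [-3.73623345e-01  4.95559002e-02  1.87283664e+00 -9.95005204e-06
  1.21864264e+00 -1.55258553e+00] [ 440.2027071  -170.96805805  312.24606899] [3.14159184e+00 5.57553704e-04 2.74976194e+00]
```

View pics/c7.png

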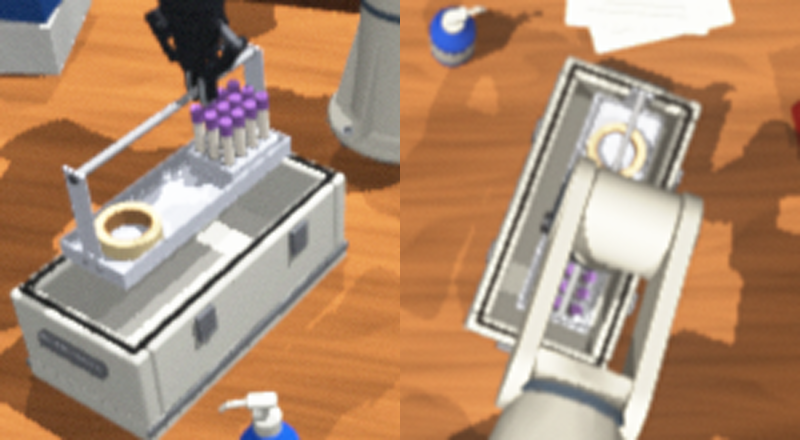

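The carrier hangs level and aligned inside the rim outline in both views. The scene crop rim corners are (63,240), (130,280) and (290,140); the top crop ones are (197,92), (262,112), (118,305) and (190,330).

```bash
python3 - <<'E'
from h import *
z=205
S=[ray("scene",(150+u/(400/150),85+v/(440/165)),z)[:2] for u,v in((63,240),(130,280),(290,140))]
T=[ray("top",(270+u/(400/140),150+v/(440/154)),z)[:2] for u,v in((197,92),(262,112),(190,330),(118,305))]
S,T=map(np.array,(S,T));d=T[3]+T[2]-T[0]-T[1];e=S[2]-S[1]
print("scene",S.round().tolist(),((S[0]+S[2])/2).round(1),np.arctan2(e[1],e[0]),np.linalg.norm(e));print("top",T.round().tolist(),T.mean(0).round(1),np.arctan2(d[1],d[0]),np.linalg.norm(d)/2)
x=np.array([np.cos(2.75),np.sin(2.75)]);y=np.array([-x[1],x[0]]);C=np.array([440.2,-171])-52.5*x;print("kin centre",C)
Z=lambda n,a,b:proj(n,np.r_[C+a*x+b*y,z])
print("pred scene",[((Z("scene",a,b)-[150,85])*2.667).round().tolist() for a,b in((-150,48),(-150,-48),(150,-48))])
w=lambda X,h:((proj("scene",np.r_[X,h])-[150,85])*2.667).round()
print("upright top pred",w(C-148*x,z+110),"far",w(C+148*x,z+110))
E
```

```text
scene [[609.0, -287.0], [655.0, -192.0], [375.0, -86.0]] [ 492.1 -186.6] 2.780303076076987 298.7990570638945
top [[645.0, -206.0], [616.0, -290.0], [333.0, -185.0], [367.0, -93.0]] [ 490.1 -193.3] 2.769512209051722 300.6820122300421
kin centre [ 488.72587488 -191.03720208]
pred scene [[58.0, 239.0], [122.0, 273.0], [289.0, 137.0]]
upright top pred [ 73. 174.] far [252.  47.]
```

In both views the carrier is within 3 mm of the box centre and 0.03 rad of its length. It's level, about 40 mm above the rim, and gripped at 24 N. Handing in.

```bash
python3 -c "
from rig import *
print(sign_off())"
```

```text
the job is handed in; nothing more can be done
None
```

I handed the job in with the carrier held still over the transport box at a 24 N grip. By my measurements it is level, within about 3 mm of the box's centre, within about 0.03 rad of its length, and about 40 mm above the rim; the judge's verdict was not shown.

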